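# Stamp a carton in the sloped marking cradle

## Robot

A 6-joint arm with a two-finger parallel gripper is mounted at the origin on a cart in front of the work surface, level with it; the furniture and walls round the work are solid. World frame = base frame: x ahead of the robot, y to its left, z up, the work surface at z = 0. Lengths are in m, angles in rad, forces in N, time in s.
With the tool pointing down it reaches from about 0.35 to 1 m from the base axis. Payload 7.1 kg.
Tool frame: the origin (TCP) lies between the finger pads; the fingertips stand 22 mm ahead of it and the grasp point (between the pads) lies 3 mm ahead of it; z points along the fingers, y is the line along which they close (so a half turn about z gives the same grasp; the last joint's range is limited). The gripper opens to 85 mm and grips with 20 to 120 N. Pads are 22 mm wide; open, the fingers measure 114 mm over their backs; the gripper's body (76 mm by 85 mm) begins 54 mm behind the grasp point. The pads swing forward as they close: fully open they stand 13 mm farther back than shut.
Start: joints at [-1.319, 0.423, 1.63, -0, 1.089, -0.019], TCP at [0.167, -0.602, 0.253] pointing down, gripper open.
Joint ranges: [-3, 3], [-0.9, 2.11], [0.09, 2.58], [-1.31, 4.45], [0.11, 2.69], [-2.54, 2.54]. Speed limits (rad/s): [2.39, 2.39, 3.01, 3.14, 3.14, 3.14].

## Interface

Orientations are given as a rotation vector (axis times angle).
In Python, from rig import manip gives the robot as it stands. The module is installed in compiled form; this text tells all that it offers. Calls block until the motion is done:
- manip.move_to(position, orientation): joint-space move of the TCP to a pose.
- manip.servo_line(position, orientation=None, rate=0.15): straight line of the TCP; orientation=None keeps the orientation; rate is the mean speed in m/s.
- manip.set_joints(angles): joint-space move.
- manip.command_gripper(opening, f_grip=None): finger opening in m; f_grip is the grip in N (None keeps the last); returns when the fingers have stopped.
- manip.hold(seconds).
- manip.solve_ik(position, orientation): joint angles nearest the present ones, or None.
- manip.camera(name): name is "side" or "top" or "wrist"; returns a dict with "image" (384x512x3 uint8, red, green, blue), "fx", "fy", "cx", "cy" (pixels), "cam_to_world" (4x4, takes a point from camera to world coordinates); the wrist camera has in their place "mount" (4x4, takes a point from camera to tool coordinates, whose origin is the TCP and whose axes are the flange's). Camera axes: x right, y down, z forward; pixel columns grow to the right and rows downward; lengths in m; the calibration is good to about 2 mm. A picture is of the moment at which its call begins: read the wrist's pose just before it. There is no depth.
A pose or a line that the arm cannot do raises manip.IKError and nothing moves.
- manip.sign_off(): hands the job in; it is judged then, once.
Readings, each from a call of its own:
- manip.get_time(): time.
- manip.get_joint_positions(): joint angles.
- manip.get_joint_vel(): joint speeds.
- manip.get_tau(): joint torques, N m.
- manip.get_position(): TCP position.
- manip.get_ee_rot(): TCP orientation.
- manip.get_contact_force(): force on the tool from outside, world axes, zero at the start.
- manip.get_torque(): the same for the moment, N m.
- manip.get_width(): finger opening in m.
- manip.get_grip_force(): force on a finger pad.
Only numpy, scipy, OpenCV 4.12 (cv2) and the standard library are available. Lean on these libraries where they do the work, as an engineer would, in place of code of your own. Each camera call takes 0.05 s, during which the arm holds its last target. There are 200 camera calls.

## Task

Set the printed carton, top side up, into the sloped marking cradle, its long side running up the slope and its end close against the stop at the low end, and let go of it. Then take the hand stamp from its tray and press it squarely on the middle of the carton's sloping top, its long side along the carton's, pushing the handle fully down for a moment without crushing the carton; lift it straight off without sliding it on the carton, and stand it back upright in its tray. Leave the carton in the cradle and the other things on the table where they are.

Things in the scene. Friction and masses are not known exactly. Their poses are not given: they have to be found in the camera images.
- tip_carton: The loose printed white and green cardboard carton, 46 (x) x 85 (y) x 60 (z) mm, flat faces, stands upright on the table, 60 to 110 g. Origin: centre of its underside; z up through its top. Either end may face the stop.
- carton_top (a point): Centre of the carton's top face (60 mm above its origin along the carton's z); axes as the carton's. The stamp belongs here.
- cradle: Fixed bare aluminium marking cradle with a grey seat pad, 112 (x) x 70 (y) mm base, about 89 mm high at its far end. Its seat slopes 25 degrees: low at the -x end (towards the robot), rising towards +x. Above the seat the end stop at the low end is 22 mm high, the two side guides 10 mm high and 5 mm thick; the upper end is open. Origin: centre of the underside, on the table; z vertical.
- cradle_seat (a point): Middle of the carton's place on the sloping seat, 60 mm above the cradle's origin. x points up the slope, y level across it, z along the seat's outward normal. The carton belongs with its origin here, its z along this z, its long (y) axis along this x, either way round. Inner faces: end stop at x = -44.5 mm, side guides at y = +-27 mm.
- stamp: The loose self-inking hand stamp, 46 (x) x 30 (y) x 82 (z) mm, grey foot with a black handle above it, about 160 g, stands upright in its tray. The foot is 26 mm high; a gap of 10 mm with two steel pins divides it from the handle. Origin: centre of the flat underside of the foot (the stamping face); z up through the handle.
- stamp_grip (a point): Grip point in the middle of the stamp's handle, 63 mm above the stamping face when the handle is up. The handle is a block 38 (x) x 26 (y) x 46 mm; pinch it across y. Its lower edge is 27 mm below this point, its top 19 mm above. Axes as the stamp's.
- stamp_handle (a joint): How far the handle is pushed down towards the foot: 0 = up (spring), 0.010 m = fully down. The spring takes about 4 N to start and 10 N at the full travel; it springs back up when relieved. A press counts from about 7 mm.
- stamp_rest: Fixed low grey tray for the stamp, 70 (x) x 54 (y) x 9 mm outside, walls 4 mm, so the inside is 62 x 46 mm; the inner floor lies 4 mm above the origin. Origin: centre of its underside, on the table; the stamp stands in it with its long side along the tray's x. The tray and the cradle may be on either side of each other.
- timer: Bystander: white timer, 60 x 64 x 18 mm; origin centre of underside.
- plaster_roll: Bystander: roll of plaster tape lying flat, 68 mm across, 19 mm high; origin centre of underside.
- iodine_bottle: Bystander: brown bottle with white cap, 42 mm across, 88 mm high; origin centre of underside.
- marker_blue: Bystander: felt marker lying, 138 x 15 x 12 mm; origin centre of underside.
Not all that is in view belongs to the job. Leave any yellow look-alike of the stamp alone.

How it is judged:
On the way, in this order (a step that is already met when the one before it is completed fails the run):
1. the carton sits flat in the cradle against the stop, released (x of tip_carton in the frame of cradle_seat between -0.006 and 0.009 m and y of tip_carton in the frame of cradle_seat between -0.008 and 0.008 m and z of tip_carton in the frame of cradle_seat between -0.005 and 0.005 m and angle between the z axis of tip_carton and the z axis of cradle_seat, either way round below 0.08 rad and angle between the y axis of tip_carton and the x axis of cradle_seat, either way round below 0.15 rad and contact force between tip_carton and the fingers below 0.1 N), for 0.2 s.
2. the stamp is pressed squarely on the middle of the carton's top, handle at least 7 mm down (value of joint stamp_handle above 0.007 m and contact force between stamp and tip_carton above 4 N and distance between stamp and carton_top below 0.009 m and angle between the z axis of stamp and the z axis of carton_top, either way round below 0.08 rad and angle between the x axis of stamp and the y axis of carton_top, either way round below 0.2 rad and x of tip_carton in the frame of cradle_seat between -0.006 and 0.009 m and y of tip_carton in the frame of cradle_seat between -0.008 and 0.008 m and z of tip_carton in the frame of cradle_seat between -0.005 and 0.005 m and angle between the z axis of tip_carton and the z axis of cradle_seat, either way round below 0.08 rad and angle between the y axis of tip_carton and the x axis of cradle_seat, either way round below 0.15 rad), for 0.2 s.
3. the stamp is lifted straight off the carton's top, the handle up again (contact force between stamp and tip_carton below 0.1 N and value of joint stamp_handle below 0.003 m and z of stamp in the frame of carton_top above 0.006 m and distance between stamp and carton_top below 0.045 m and x of tip_carton in the frame of cradle_seat between -0.006 and 0.009 m and y of tip_carton in the frame of cradle_seat between -0.008 and 0.008 m and z of tip_carton in the frame of cradle_seat between -0.005 and 0.005 m and angle between the z axis of tip_carton and the z axis of cradle_seat, either way round below 0.08 rad and angle between the y axis of tip_carton and the x axis of cradle_seat, either way round below 0.15 rad).
At the end, for the whole second after the job is handed in: The carton sits flat in the cradle (within 9 mm of its place along the slope, 8 mm across, 0.15 rad in turn), the stamp stands upright and flat on the floor of its tray with the handle up (within 14 mm of the tray's centre), both released and at rest (x of tip_carton in the frame of cradle_seat between -0.006 and 0.009 m and y of tip_carton in the frame of cradle_seat between -0.008 and 0.008 m and z of tip_carton in the frame of cradle_seat between -0.005 and 0.005 m and angle between the z axis of tip_carton and the z axis of cradle_seat, either way round below 0.08 rad and angle between the y axis of tip_carton and the x axis of cradle_seat, either way round below 0.15 rad and horizontal distance between stamp and stamp_rest below 0.014 m and z of stamp in the frame of stamp_rest below 0.007 m and angle between stamp's own z axis and vertical below 0.06 rad and value of joint stamp_handle below 0.002 m and linear speed of each of stamp, tip_carton below 0.02 m/s); the robot touches nothing.
It fails at once if the carton is crushed (stamp force over 40 N) (contact force between stamp and tip_carton above 40 N).
It fails at once if the stamp touches the carton away from the middle of its top, or slides there (more than 13 mm off) (contact force between stamp and tip_carton above 1 N and distance between stamp and carton_top above 0.013 m).
It fails at once if the timer, plaster roll, brown bottle or marker is moved more than 30 mm (distance of any of timer, plaster_roll, iodine_bottle, marker_blue from where it was at the start of the episode above 0.03 m).
It also fails if it takes over 72 s, if anything falls off the work surface, if the arm or the gripper's body presses on something with over 40 N, if the wrist force passes 120 N, or if a joint passes its speed limit or range.

## Working session

There is one attempt and no reset: what is moved stays moved. The work goes in short steps, each a Python script; the robot and the scene stay as the last script left them, time stands still between calls to the robot, and variables do not carry over. Pictures are saved under pics/ and viewed, at most 10 in all, crops included, and the job is handed in when it is done.

```bash
mkdir -p pics
python3 - <<'E'
from rig import manip
import cv2,numpy as np,pickle
for n in ["side","top","wrist"]:
    c=manip.camera(n); pickle.dump(c,open(f"pics/{n}0.pkl","wb"))
    cv2.imwrite(f"pics/{n}0.png",c["image"][:,:,::-1])
    print(n,c["fx"],c["cx"],c["cy"],np.round(c.get("cam_to_world",c.get("mount")),3).tolist())
a=cv2.imread("pics/top0.png"); cv2.imwrite("pics/top0b.png",cv2.resize(a,(800,600),interpolation=cv2.INTER_CUBIC))
print(manip.get_time(),manip.get_ee_rot(),manip.get_width())
E
```

```text
side 457.22941887817547 254.2862080190431 193.18640202235287 [[-0.959, -0.188, 0.213, 0.322], [-0.285, 0.632, -0.721, 0.646], [0.001, -0.752, -0.659, 0.752], [0.0, 0.0, 0.0, 1.0]]
top 371.6134710493155 251.30075583917863 191.2270004985104 [[-0.022, -0.985, 0.171, 0.363], [-1.0, 0.017, -0.026, -0.077], [0.023, -0.172, -0.985, 0.97], [0.0, 0.0, 0.0, 1.0]]
wrist 325.08884404828166 255.2988962893367 189.9797655664846 [[0.001, -0.952, -0.306, 0.078], [1.0, 0.001, -0.0, -0.001], [0.001, -0.306, 0.952, -0.12], [0.0, 0.0, 0.0, 1.0]]
0.15 [-3.11161590e+00 -4.23958795e-01  2.54587618e-04] 0.08533571396780214
```

View pics/top0b.png

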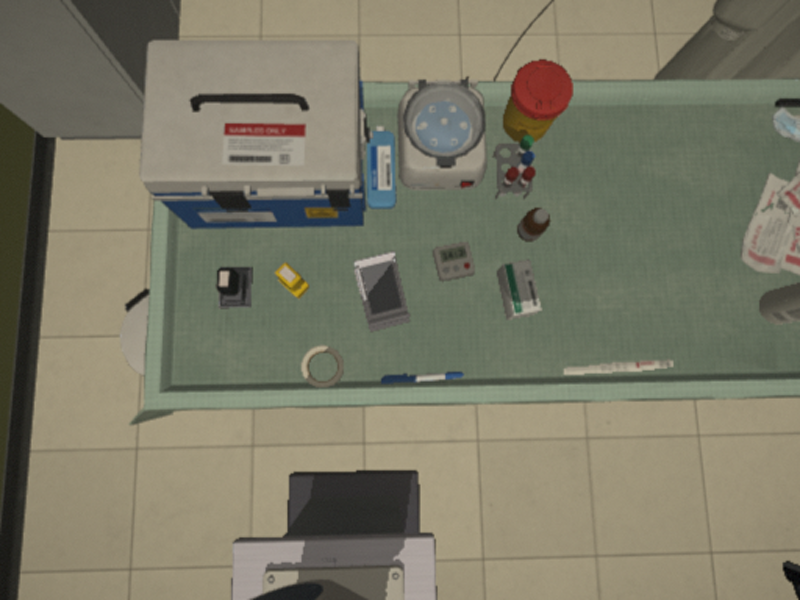

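View pics/side0.png

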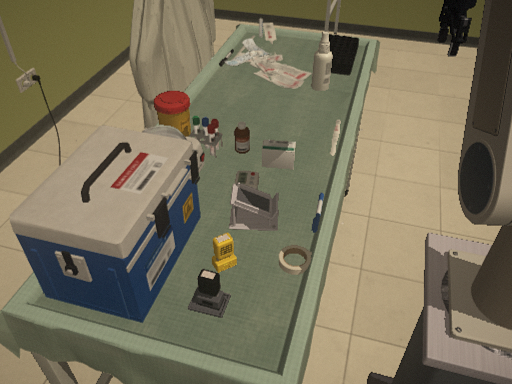

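The top view (800x600) shows the carton at (519,288), the cradle at (382,290), the stamp in its tray at (235,287), the bottle at (533,224), the timer at (453,261), the roll at (322,367) and the marker at (422,378). There are two stamp-like objects. The black and grey one at (235,283) stands in the grey tray and fits the description. The yellow one at (292,280) is the look-alike. Next I'll take closer wrist views.

```bash
cat > h.py <<'E'
from rig import manip
import cv2,numpy as np,pickle
from scipy.spatial.transform import Rotation as Ro
def rotm(psi,pitch=0): # tool down, tool x at yaw psi
    return Ro.from_euler('z',psi)*Ro.from_euler('x',np.pi)
def down(psi): return rotm(psi).as_rotvec()
def shot(name,cam="wrist"):
    p=np.array(manip.get_position()); r=np.array(manip.get_ee_rot())
    c=manip.camera(cam)
    if cam=="wrist":
        T=np.eye(4);T[:3,:3]=Ro.from_rotvec(r).as_matrix();T[:3,3]=p
        c["cam_to_world"]=T@c["mount"]
    pickle.dump(c,open(f"pics/{name}.pkl","wb")); cv2.imwrite(f"pics/{name}.png",c["image"][:,:,::-1])
    return c
def load(n): return pickle.load(open(f"pics/{n}.pkl","rb"))
def cast(c,u,v,z):
    T=np.array(c["cam_to_world"]); d=T[:3,:3]@np.array([(u-c["cx"])/c["fx"],(v-c["cy"])/c["fy"],1])
    return T[:3,3]+d*(z-T[2,3])/d[2]
def proj(c,P):
    T=np.linalg.inv(c["cam_to_world"]); q=T[:3,:3]@np.array(P)+T[:3,3]
    return c["fx"]*q[0]/q[2]+c["cx"],c["fy"]*q[1]/q[2]+c["cy"]
E
python3 - <<'E'
from h import *
t=load("top0")
s=1.5625
pts=dict(carton=(519,288,.06),cradle=(382,290,.05),tray=(235,288,.009),yellow=(292,280,.06),bottle=(533,224,.05),timer=(453,261,.018),roll=(322,367,.01),m1=(382,378,.01),m2=(462,376,.01))
for k,(u,v,z) in pts.items():
    print(k,cast(t,u/s,v/s,z).round(3))
C={k:cast(t,pts[k][0]/s,pts[k][1]/s,pts[k][2]) for k in("carton","cradle","tray")}
for k in ("carton","cradle","tray"):
    q=C[k]; 
    # camera centre ray hits z: camera at tool x+.078, tilts back; choose tcp slightly below target
    manip.move_to([q[0]+.03,q[1],.26],down(0))
    shot("w_"+k)
    print(k,proj(load("w_"+k),q), manip.get_time())
ims=[cv2.imread(f"pics/w_{k}.png") for k in C]
cv2.imwrite("pics/w_a.png",np.hstack([ims[0][:,56:456],ims[1][:,56:456]]))
E
```

```text
carton [ 0.535 -0.305  0.06 ]
cradle [ 0.537 -0.085  0.05 ]
tray [0.553 0.161 0.009]
yellow [0.554 0.058 0.06 ]
bottle [ 0.644 -0.337  0.05 ]
timer [ 0.591 -0.206  0.018]
roll [0.418 0.015 0.01 ]
m1 [ 0.398 -0.083  0.01 ]
m2 [ 0.399 -0.214  0.01 ]
carton (np.float64(255.3697194705039), np.float64(193.4785032067794)) 2.0083
cradle (np.float64(255.10508846591608), np.float64(191.3324890227162)) 2.9417
tray (np.float64(254.8547135201082), np.float64(180.45223432293275)) 3.9583
```

View pics/w_a.png

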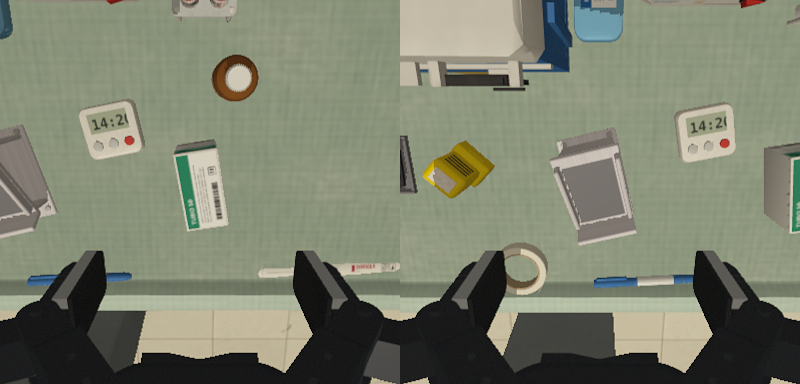

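View pics/w_tray.png

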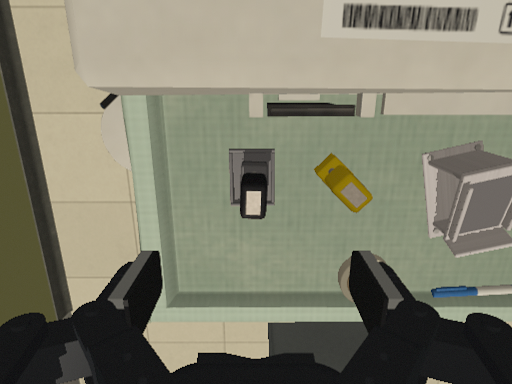

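The left wrist view shows the white and green carton at about (200,187) and the timer and bottle behind it. The right one shows the cradle at about (595,187), low end towards the robot and turned slightly left. The third shows the black stamp in its grey tray at (252,180), the yellow look-alike at (345,183), and the tray's long side along world x. I'll go closer to measure.

Run:
```python
from h import *
C=dict(tray=(.553,.161),cradle=(.537,-.085),carton=(.535,-.305))
for k,(x,y) in C.items():
    manip.move_to([x+.015,y,.18],down(0)); c=shot("c_"+k)
c=load("c_carton"); hsv=cv2.cvtColor(c["image"],cv2.COLOR_RGB2HSV); 
print("carton hsv samples", [hsv[v,u].tolist() for u,v in[(256,190),(235,190),(120,190),(256,100)]],manip.get_time())
a=[cv2.resize(load("c_"+k)["image"][90:290,156:356],(400,400),interpolation=cv2.INTER_CUBIC) for k in("cradle","tray")]
cv2.imwrite("pics/z1.png",np.hstack(a)[:,:,::-1])
```

```text
carton hsv samples [[22, 30, 190], [76, 168, 123], [40, 41, 151], [40, 42, 146]] 6.3917
```

View pics/z1.png

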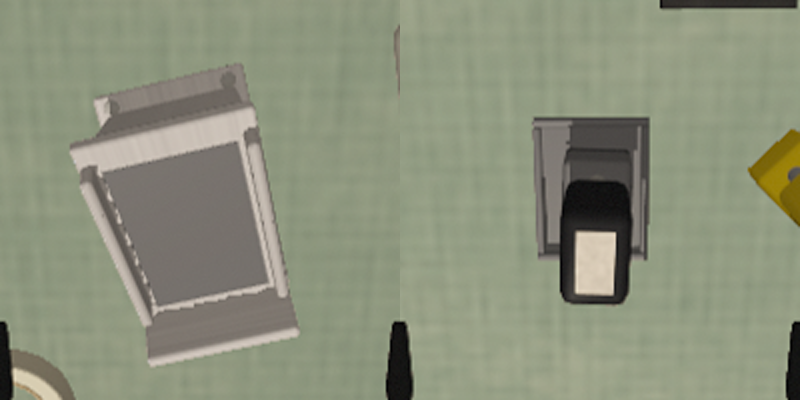

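View pics/c_carton.png

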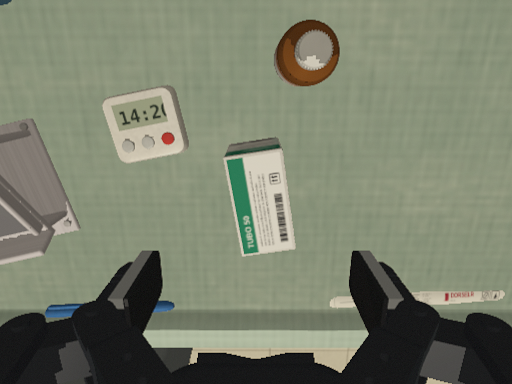

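The crops (2x, offset (156,90)) show these points:
- **Cradle pad:** corners (103,172), (237,143), (270,288), (155,308).
- **Stop, top inner edge:** (148,357) to (297,330).
- **Tray rim:** corners (533,119), (649,119), (647,258), (540,260).
- **Stamp label:** centre (596,263). The stamp is black and stands in the tray, so it is the right one.
- **Carton top:** at about (260,203) in the full frame, with corners near (225,160), (282,149), (295,249), (243,256).

Run:
```python
from h import *
from scipy.optimize import least_squares
np.set_printoptions(suppress=True,precision=4)
c=load("c_carton"); im=c["image"]; hsv=cv2.cvtColor(im,cv2.COLOR_RGB2HSV)
def face(sub):
    h,s,v=[x.astype(int) for x in cv2.split(cv2.cvtColor(sub["image"],cv2.COLOR_RGB2HSV))]
    return (((v>165)&(s<42))|((s>110)&(h>60)&(h<95)&(v>90))).astype(np.uint8)
m=face(c); m[:130]=0;m[275:]=0;m[:,:205]=0;m[:,315:]=0
m=cv2.morphologyEx(m,cv2.MORPH_CLOSE,np.ones((9,9)));m=cv2.morphologyEx(m,cv2.MORPH_OPEN,np.ones((9,9)))
cn=max(cv2.findContours(m,0,1)[0],key=cv2.contourArea)
W=np.array([cast(c,u,v,.06)[:2] for u,v in cn[:,0]],np.float32)
r=cv2.minAreaRect(W*1000); print("carton rect mm",r)
q=cv2.boxPoints(r)/1000; print("px box",[tuple(np.round(proj(c,[*p,.06]),1)) for p in q])
P=np.array([cast(c,u,v,.06)[:2] for u,v in[(225,160),(282,149),(295,249),(243,256)]]);print("eye",P.mean(0),np.linalg.norm(P-np.roll(P,1,0),axis=1),P[1]-P[2])
# tray
c=load("c_tray"); g=lambda u,v:((u-400)/2+156-.25,v/2+90-.25)
P=np.array([cast(c,*g(*p),.009)[:2] for p in[(533,119),(649,119),(647,258),(540,260)]])
print("tray",P.mean(0),np.linalg.norm(P-np.roll(P,1,0),axis=1),"yaw",np.arctan2(*(P[0]+P[1]-P[2]-P[3])[::-1]))
print("stamp top",cast(c,*g(596,263),.086))
L=[cast(c,*g(*p),.086) for p in[(575,231),(617,231),(614,295),(575,295)]];print("label",np.array(L))
# cradle
c=load("c_cradle"); g=lambda u,v:(u/2+156-.25,v/2+90-.25)
obs=np.array([g(*p) for p in[(148,357),(297,330),(103,172),(237,143),(270,288),(155,308)]])
A=np.radians(25)
def pts(p):
    x,y,yaw,h,w,x1,x2=p
    S=np.array([(-.0445,h,.022),(-.0445,-h,.022),(x1,w,0),(x1,-w,0),(x2,-w,0),(x2,w,0)])
    return (Ro.from_euler('z',yaw)*Ro.from_euler('y',-A)).apply(S)+[x,y,.06]
f=lambda p:(np.array([proj(c,q) for q in pts(p)])-obs).ravel()
s=least_squares(f,[.54,-.085,.2,.033,.025,.04,-.04],x_scale=.01); print("cradle",s.x,"res",s.fun)
```

```text
carton rect mm ((537.6326904296875, -306.94866943359375), (84.87199401855469, 45.21359634399414), 9.101556777954102)
px box [(np.float64(241.7), np.float64(256.5)), (np.float64(295.8), np.float64(249.0)), (np.float64(282.3), np.float64(148.0)), (np.float64(222.6), np.float64(157.3))]
eye [ 0.5371 -0.3074] [0.0823 0.0435 0.0841 0.0434] [0.0831 0.013 ]
tray [0.5562 0.1639] [0.0691 0.0525 0.068  0.0519] yaw 0.013512498801462942
stamp top [0.5531 0.1618 0.086 ]
label [[0.5654 0.1692 0.086 ]
 [0.5653 0.1544 0.086 ]
 [0.5405 0.1553 0.086 ]
 [0.5405 0.1695 0.086 ]]
cradle [ 0.5387 -0.0814  0.2247  0.0317  0.0249  0.0403 -0.0409] res [-0.6766  0.9335 -0.9222 -0.429  -0.2687  0.2608  1.001  -0.3504 -0.6303
 -0.8871  1.4076  0.499 ]
```

```bash
cat >> h.py <<'E'
SEAT=np.array([.5387,-.0814,.06]); YAW=.2247
RS=Ro.from_euler('z',YAW)*Ro.from_euler('y',-np.radians(25))
RT=(RS*Ro.from_euler('x',np.pi)).as_rotvec()
def seat(x,y,z): return SEAT+RS.apply([x,y,z])   # TCP goal in the seat frame
def fseat(f0): return RS.inv().apply(np.array(manip.get_contact_force())-f0)
E
python3 - <<'E'
from h import *
np.set_printoptions(suppress=True,precision=4)
a=np.radians(9.1); x,y=.5376,-.307
manip.move_to([x,y,.15],down(a)); manip.servo_line([x,y,.045],rate=.1)
print("f",np.array(manip.get_contact_force()))
manip.command_gripper(.03,30); print("w",manip.get_width(),manip.get_grip_force(),manip.get_position())
manip.servo_line([x,y,.2],rate=.15)
print("w",manip.get_width(),np.array(manip.get_contact_force()))
manip.move_to(seat(.004,0,.045+.08),RT)
c=shot("held"); manip.hold(.2)
print(manip.get_time(),np.array(manip.get_contact_force()),manip.get_width())
s=shot("held_s","side")["image"][130:260,180:330]
cv2.imwrite("pics/held.png",np.hstack([cv2.resize(c["image"][:,100:420],(400,480)),cv2.resize(s,(400,480))])[:,:,::-1])
E
```

```text
f [-0.2904 -0.1742 -0.0804]
w 0.04501666004638496 31.96754515171051 [ 0.5379 -0.3072  0.0455]
w 0.04439128471167041 [-0.0715  0.7984 -0.1726]
10.65 [0.4229 0.5436 0.375 ] 0.04466627952235876
```

View pics/held.png

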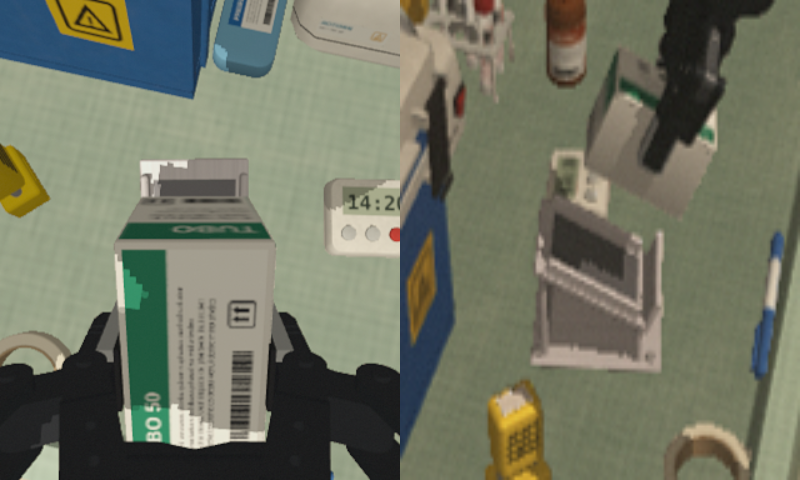

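The carton is held level with the tilted tool and lined up over the cradle: its top far edge runs (118,245) to (273,240) in the left crop. Lowering it now.

Run:
```python
from h import *
np.set_printoptions(suppress=True,precision=2)
c=load("held"); print("expected far top corners px",[np.round(proj(c,seat(.0465,s*.023,.14)),1) for s in(1,-1)],"seen ~(194,196),(318,192)")
manip.servo_line(seat(.004,0,.045+.008),rate=.1); manip.hold(.15)
f0=np.array(manip.get_contact_force()); 
for dz in np.arange(.006,-.0041,-.001):
    manip.servo_line(seat(.004,0,.045+dz),rate=.02); f=fseat(f0); print("z",round(dz,4),f)
    if f[2]>5: break
zc=dz+.045
for dx in np.arange(.003,-.0051,-.001):
    manip.servo_line(seat(dx,0,zc),rate=.02); f=fseat(f0); print("x",round(dx,4),f)
    if f[0]>6: break
print(manip.get_time(),manip.get_width())
shot("in_s","side");shot("in_w")
```

```text
expected far top corners px [array([189. , 196.1]), array([323.2, 196.3])] seen ~(194,196),(318,192)
z 0.006 [-0.36 -0.13 -0.56]
z 0.005 [ 0.41  0.89 -0.81]
z 0.004 [-0.84  0.94 -0.51]
z 0.003 [-0.65  1.64 -1.02]
z 0.002 [-0.61  1.28  0.33]
z 0.001 [-1.07  1.02 -0.21]
z 0.0 [-0.68  0.52  8.65]
x 0.003 [1.83 0.74 6.98]
x 0.002 [3.11 1.26 7.25]
x 0.001 [2.98 0.4  6.91]
x 0.0 [2.82 0.28 6.54]
x -0.001 [2.75 0.19 6.81]
x -0.002 [ 3.27 -0.54  7.14]
x -0.003 [3.18 0.14 7.13]
x -0.004 [2.67 0.14 7.02]
x -0.005 [6.16 1.98 6.79]
15.7167 0.04457646084881971
```

Contact with the seat came at the expected height (z = 0) and the stop was met. Releasing and checking.

Run:
```python
from h import *
np.set_printoptions(suppress=True,precision=4)
manip.command_gripper(.085); manip.hold(.2)
manip.servo_line(seat(-.005,0,.045+.10),rate=.12)
manip.move_to(seat(-.005,0,.06+.15)+[0.02,0,0],RT)
c=shot("rel"); t=shot("rel_s","side")
print(manip.get_time(),manip.get_width(),"expected top corners",[np.round(proj(c,seat(x-.005,y,.06)),1) for x,y in[(.0425,.023),(.0425,-.023),(-.0425,-.023),(-.0425,.023)]])
s=t["image"][130:260,180:330]
cv2.imwrite("pics/rel2.png",np.hstack([cv2.resize(c["image"][100:340,156:356],(480,576),interpolation=2),cv2.resize(s,(320,576))])[:,:,::-1])
```

```text
17.9333 0.0847768625125372 expected top corners [array([222.9, 154.2]), array([279. , 154.2]), array([276.7, 247.4]), array([225.6, 247.3])]
```

View pics/rel2.png

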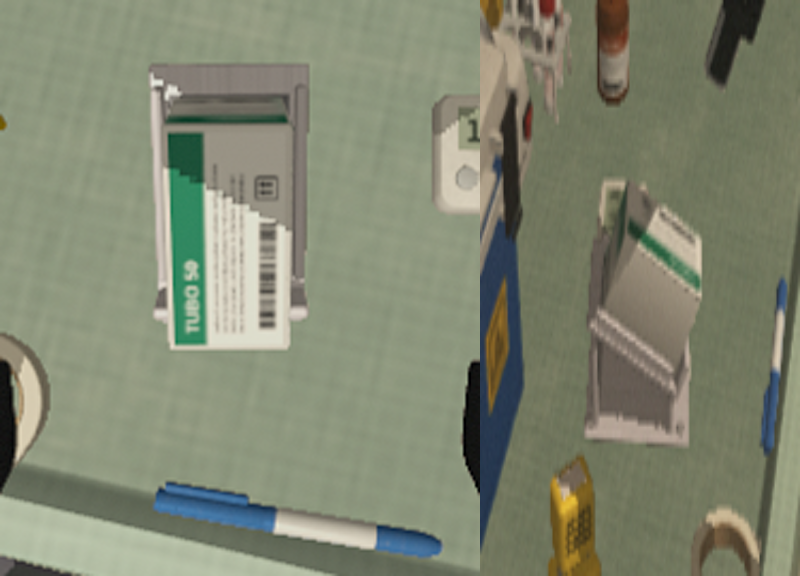

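The carton sits in the cradle. Its top corners in the full frame are (224.7,152.5), (277.7,150.8), (276.4,244.2), (226.8,245.4), which is about 2.4 mm upslope of what I predicted. That gives a seat x of about -2.5 mm, matching -2 mm when it is against the stop, and it is centred across the seat. Next is the stamp.

Run:
```python
from h import *
np.set_printoptions(suppress=True,precision=4)
x,y,a=.5531,.1618,.007
manip.move_to([x,y,.2],down(a)); manip.servo_line([x,y,.070],rate=.1)
manip.command_gripper(.01,60); print("w",manip.get_width(),manip.get_grip_force(),manip.get_position())
manip.servo_line([x,y,.25],rate=.15)
manip.move_to(seat(-.0025,0,.06+.066+.05),RT); manip.hold(.2)
c=shot("st"); t=shot("st_s","side")
print(manip.get_time(),manip.get_width(),manip.get_position(),seat(-.0025,0,.176))
b=seat(-.0025,0,.11)
for C,n in((c,"w"),(t,"s")):
  print(n,"expected foot bottom corners",[np.round(proj(C,seat(-.0025+u,v,.11)),1) for u,v in[(.023,.015),(.023,-.015),(-.023,-.015),(-.023,.015)]])
cv2.imwrite("pics/st2.png",np.hstack([cv2.resize(c["image"][100:340,156:356],(400,480),interpolation=2),cv2.resize(t["image"][110:230,210:310],(400,480),interpolation=2)])[:,:,::-1])
```

```text
w 0.02533718081511775 60.5733060836792 [0.5532 0.1618 0.0702]
23.9167 0.025457831808704187 [ 0.4644 -0.098   0.2185] [ 0.464  -0.0985  0.2185]
w expected foot bottom corners [array([233. , 182.5]), array([283.2, 182.6]), array([281.2, 251.4]), array([234.4, 251.3])]
s expected foot bottom corners [array([266.7, 168.4]), array([267.3, 159.6]), array([286.7, 167.7]), array([286.5, 176.6])]
```

View pics/st2.png

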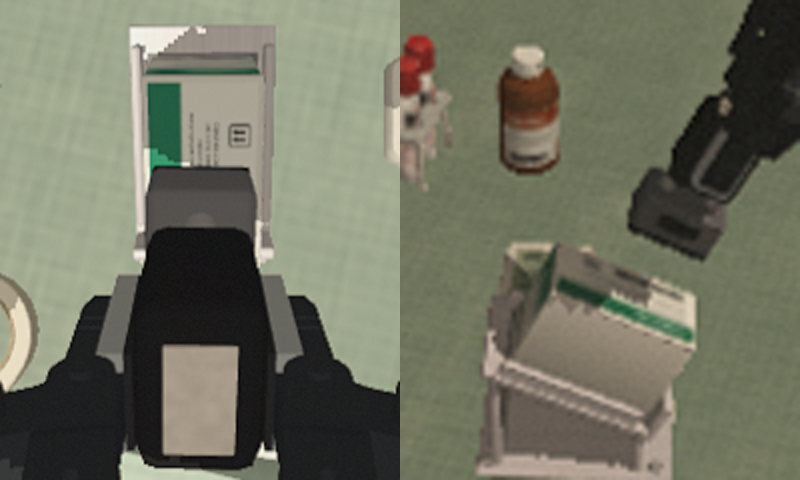

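The stamp is held along the slope with its foot parallel to the carton top, and it is centred across the carton (u about 256 against 257.5). I'll check its offset along the slope numerically, then press with force monitoring.

Run:
```python
from h import *
np.set_printoptions(suppress=True,precision=2)
c=load("st")
T=np.array(c["cam_to_world"])
def casts(u,v,z):  # ray onto the plane seat z, in seat frame
    o=RS.inv().apply(T[:3,3]-SEAT); d=RS.inv().apply(T[:3,:3]@[(u-c["cx"])/c["fx"],(v-c["cy"])/c["fy"],1]); return (o+d*(z-o[2])/d[2])*1000
print("foot far top corners (want x 20.5,y+-15)",casts(232,184,.136),casts(281,184,.136))
print("label centre (want -2.5,0)",casts(256,300.5,.192))
print("carton far top (want 40,+-23)",casts(229,134.5,.06),casts(286,134,.06))
```

```text
foot far top corners (want x 20.5,y+-15) [ 27.39  13.66 136.  ] [ 27.46 -11.58 136.  ]
label centre (want -2.5,0) [ -1.74   1.23 192.  ]
carton far top (want 40,+-23) [41.87 20.87 60.  ] [ 42.34 -20.39  60.  ]
```

The foot's bottom edge matches its expected pixels to about 1 mm, and the label agrees too, so there is no tilt. I'll shift +1.5 mm along the slope and press.

Run:
```python
from h import *
np.set_printoptions(suppress=True,precision=2)
X,Y=-.001,-.0005
g=lambda z:seat(X,Y,.126+z)
manip.servo_line(g(.012),rate=.08); manip.hold(.2)
f0=np.mean([manip.get_contact_force() for _ in range(3)],0); zc=None;log=[]
for z in np.arange(.010,-.0151,-.0005):
    manip.servo_line(g(z),rate=.02); f=fseat(f0)[2]; log.append((round(z*1e3,1),round(f,1)))
    if zc is None and f>3: zc=z
    if f>12.5 or (zc is not None and zc-z>.0105): break
manip.hold(.5); f=fseat(f0)
print(log,"hold",f,manip.get_time(),manip.get_width(),RS.inv().apply(np.array(manip.get_position())-SEAT)*1e3)
shot("press_s","side")
```

```text
[(np.float64(10.0), np.float64(1.1)), (np.float64(9.5), np.float64(0.4)), (np.float64(9.0), np.float64(1.3)), (np.float64(8.5), np.float64(0.7)), (np.float64(8.0), np.float64(1.7)), (np.float64(7.5), np.float64(0.5)), (np.float64(7.0), np.float64(1.4)), (np.float64(6.5), np.float64(0.0)), (np.float64(6.0), np.float64(1.2)), (np.float64(5.5), np.float64(0.7)), (np.float64(5.0), np.float64(1.6)), (np.float64(4.5), np.float64(-0.0)), (np.float64(4.0), np.float64(0.3)), (np.float64(3.5), np.float64(0.3)), (np.float64(3.0), np.float64(1.6)), (np.float64(2.5), np.float64(0.7)), (np.float64(2.0), np.float64(0.4)), (np.float64(1.5), np.float64(1.1)), (np.float64(1.0), np.float64(0.4)), (np.float64(0.5), np.float64(0.5)), (np.float64(-0.0), np.float64(5.6)), (np.float64(-0.5), np.float64(5.8)), (np.float64(-1.0), np.float64(6.4)), (np.float64(-1.5), np.float64(6.5)), (np.float64(-2.0), np.float64(6.9)), (np.float64(-2.5), np.float64(7.2)), (np.float64(-3.0), np.float64(9.0)), (np.float64(-3.5), np.float64(8.6)), (np.float64(-4.0), np.float64(8.3)), (np.float64(-4.5), np.float64(8.4)), (np.float64(-5.0), np.float64(9.2)), (np.float64(-5.5), np.float64(10.3)), (np.float64(-6.0), np.float64(10.0)), (np.float64(-6.5), np.float64(9.9)), (np.float64(-7.0), np.float64(9.5)), (np.float64(-7.5), np.float64(10.9)), (np.float64(-8.0), np.float64(10.9)), (np.float64(-8.5), np.float64(12.4)), (np.float64(-9.0), np.float64(11.3)), (np.float64(-9.5), np.float64(12.0)), (np.float64(-10.0), np.float64(12.5)), (np.float64(-10.5), np.float64(22.4))] hold [-3.61  0.07 23.42] 35.7417 0.025281478603282552 [ -0.97  -0.55 116.11]
```

Run:
```python
from h import *
np.set_printoptions(suppress=True,precision=2)
X,Y=-.001,-.0005
manip.servo_line(seat(X,Y,.126),rate=.04); manip.servo_line(seat(X,Y,.126+.015),rate=.04); manip.hold(.2)
manip.servo_line(seat(X,Y,.126+.09),rate=.12)
x,y=.5545,.1628
manip.move_to([x,y,.2],down(.01)); manip.servo_line([x,y,.076],rate=.1); manip.hold(.2)
f0=np.array(manip.get_contact_force()); L=[]
for z in np.arange(.075,.0675,-.0005):
    manip.servo_line([x,y,z],rate=.02); f=manip.get_contact_force()[2]-f0[2]; L.append((round(z*1e3,1),round(f,1)))
    if f>2.8: break
print(L,manip.get_time())
manip.command_gripper(.085); manip.servo_line([x,y,.2],rate=.15)
manip.move_to([.555+.015,.163,.22],down(0)); 
c=shot("end_t"); manip.move_to([.535,-.0,.28],down(0)); d=shot("end_c"); s=shot("end_s","side"); print(manip.get_time())
cv2.imwrite("pics/end.png",np.hstack([cv2.resize(c["image"][110:270,186:326],(350,400),interpolation=2),cv2.resize(s["image"][110:330,170:340],(309,400),interpolation=2)])[:,:,::-1])
```

```text
[(np.float64(75.0), np.float64(1.4)), (np.float64(74.5), np.float64(1.5)), (np.float64(74.0), np.float64(1.5)), (np.float64(73.5), np.float64(0.5)), (np.float64(73.0), np.float64(1.3)), (np.float64(72.5), np.float64(0.9)), (np.float64(72.0), np.float64(0.5)), (np.float64(71.5), np.float64(0.9)), (np.float64(71.0), np.float64(0.2)), (np.float64(70.5), np.float64(0.3)), (np.float64(70.0), np.float64(4.7))] 43.175
45.9417
```

View pics/end.png

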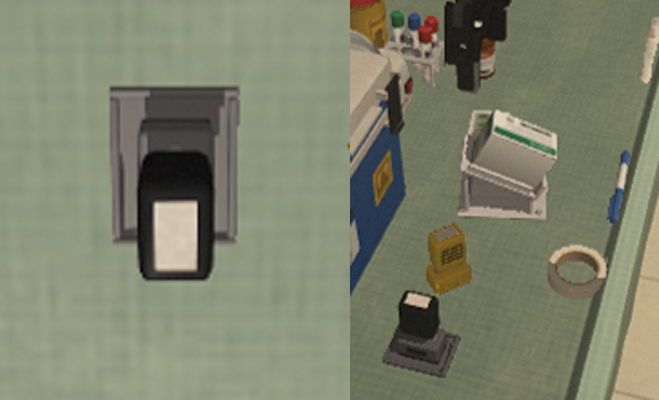

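The stamp stands upright in its tray (label at (176,236) left, stamp at (420,318) right). The carton is still seated in the cradle at (512,150), and the other objects in view are where they were.

```bash
python3 -c "
from rig import manip
print(manip.sign_off())"
```

```text
the job is handed in; nothing more can be done
None
```

The carton is in the cradle against the stop, it was stamped at about 23 N with the handle fully down, the stamp is back upright in its tray, and the job is handed in at about 46 s of the 72 s; no verdict came back.

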